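Find the socket that fits the camera stand's nut

ROBOT

A 7-joint arm with a two-finger parallel gripper is mounted at the origin on the work surface. World frame = base frame: x ahead of the robot, y to its left, z up, the work surface at z = 0. Lengths are in m, angles in rad, forces in N, time in s.
With the tool pointing down it reaches from about 0.425 to 0.925 m from the base axis. Payload 6.8 kg.
Tool frame: the origin (TCP) lies between the finger pads; the fingertips stand 11 mm ahead of it and the grasp point (between the pads) lies 8 mm behind it; z points along the fingers, y is the line along which they close (so a half turn about z gives the same grasp; the last joint's range is limited). The gripper opens to 85 mm and grips with 20 to 120 N. Pads are 22 mm wide; open, the fingers measure 114 mm over their backs; the gripper's body (76 mm by 85 mm) begins 54 mm behind the grasp point. The pads swing forward as they close: fully open they stand 13 mm farther back than shut.
Start: joints at [1.014, 0.477, 0.022, 1.555, -0.011, 1.109, -0.083], TCP at [0.293, -0.608, 0.242] pointing down, gripper open.
Joint ranges: [-2.96, 2.96], [-0.34, 2.1], [-1.41, 1.46], [0.24, 2.44], [-1.37, 4.51], [0.17, 1.92], [-2.96, 2.96]. Speed limits (rad/s): [2.39, 2.39, 3.14, 3.14, 3.14, 3.14, 3.14].

INTERFACE

Orientations are given as a rotation vector (axis times angle).
In Python, from cell import robot gives the robot as it stands.
- The arm moves only by the tool jog_arm, never from a script. Its argument "increments" is one flat list of numbers, 7 for each row, row after row: the shift along the world's x, y, z in m, then the turn, a rotation vector about the world's x, y, z in rad, then the finger opening in m, from 0 to 0.0854. In form: [dx, dy, dz, rx, ry, rz, grip, dx, dy, dz, rx, ry, rz, grip, ...]. A call has 1 to 12 rows; each row shifts and turns the commanded pose from where the row before left it; what a row does not reach is not made up. A row lasts 1/8 s, in which the tool goes at most 62.5 mm and 10.7 degrees, less where a joint would pass 70% of its speed; a pose out of reach is approached as far as the arm can. A call with a gripper value outside its range is refused whole. The fingers move at their own pace and stop on an object; "squeeze" is the grip in N (left out, the last holds). Time passes only in rows, so rows that do not move let the fingers close. It gives the time, the measured TCP pose, the force, the opening and the grip force at its end, in the units of the state.
- robot.get_obs(): the state, without advancing time (a new reading comes with each control period).
- robot.capture(name): name is "scene" or "top" or "wrist"; returns the picture (420x560x3 uint8, red, green, blue); there is no depth.
- robot.camera_info(name): a dict with "fx", "fy", "cx", "cy" (pixels), "rvec" (rotation vector, rad) and "tvec" (3), from world to camera coordinates, as OpenCV has them. Camera axes: x right, y down, z forward; pixel columns grow to the right and rows downward; lengths in m; the calibration is good to about 2 mm. A picture is of the moment at which its call begins: read the wrist's pose just before it. camera_info takes no time and is no camera call; for the wrist camera it gives the pose at the moment of the call.
- robot.finish_job(): hands the job in; it is judged then, once.
The state is a dict: "t": time; "joints": joint angles; "dq": joint speeds; "effort": joint torques, N m; "ee_pos": TCP position; "tool_rot": TCP orientation; "force": force on the tool from outside, world axes, zero at the start; "moment": the same for the moment, N m; "grip_width": opening from 0.0 (shut) to 1.0 (fully open); "grasp_force": force on a finger pad.
Only numpy, scipy, OpenCV 4.12 (cv2) and the standard library are available. Lean on these libraries where they do the work, as an engineer would, in place of code of your own. Each camera call takes 0.05 s, during which the arm holds its last target. There are 200 camera calls.

TASK

The foot of the filming stand is held to the painting desk by one brass hex nut: try the three look-alike sockets on it until you find the one that fits, and finish while still gripping that socket, upright and fully home over the nut with its mouth down on the washer, ready to tighten. Leave the two sockets that do not fit standing upright on the desk, and leave the art things where they are.

Things in the scene. Friction and masses are not known exactly. Their poses are not given: they have to be found in the camera images.
- foot: The grey foot plate of the camera stand, fixed to the desk, 190 x 90 x 14 mm. Origin on the desk directly under the nut; the plate runs from 50 mm behind it to 140 mm ahead of it along its own +x, 45 mm to each side. At +x 105 mm stands the black column receiver, 48 mm in diameter, its top 50 mm above the desk.
- nut_seat (a point): Centre of the top face of the washer (36 mm in diameter) under the nut, 16 mm above the desk, on the nut's axis; axes as the foot's. The brass hex nut, 22 mm across flats, rises 13 mm from here, the 14 mm stud end 4 mm more. Nut flats face +y and -y of the foot, corners +x and -x (along the plate's length); it does not turn.
- socket_a: One of three sockets that look alike (size marks worn off); it stands mouth down. Round, 34 mm in diameter, 60 mm tall, 0.15 to 0.26 kg, black drive square on top. Origin: centre of the mouth (underside), z up. Hex bore 24 mm deep, solid above: grip there. Two bore flats face +y and -y, corners +x and -x; a red mark on the top points along +x.
- socket_b: One of three sockets that look alike (size marks worn off); it stands mouth down. Round, 34 mm in diameter, 60 mm tall, 0.15 to 0.26 kg, black drive square on top. Origin: centre of the mouth (underside), z up. Bore depth, flats and mark as told for socket_a. Only one of the three fits: about 1 mm of play all round, goes on within 8 degrees of the nut's flats.
- socket_c: One of three sockets that look alike (size marks worn off); it stands mouth down. Round, 34 mm in diameter, 60 mm tall, 0.15 to 0.26 kg, black drive square on top. Origin: centre of the mouth (underside), z up. Bore depth, flats and mark as told for socket_a. The two that do not fit are too small and stop on the nut's top, 13 mm or more above the washer.
- ink_blue: Small ink bottle with blue label, 36 mm in diameter, 60 mm tall, loose; leave alone. Origin: centre of its underside.
- ink_red: Small ink bottle with red label, 36 mm in diameter, 60 mm tall, loose; leave alone. Origin: centre of its underside.
- water_jar: Blue ceramic cup, 72 mm in diameter, 90 mm tall, loose; leave alone. Origin: centre of its underside.
- paint_tin: Open black tin of watercolour pans, 210 (its x) x 85 x 14 mm, loose; leave alone. Origin: centre of its underside.
- palette_dish: White mixing dish, 100 mm in diameter, 20 mm tall, loose; leave alone. Origin: centre of its underside.
- brush: Flat paint brush with wooden handle lying along its x, 190 mm long, loose; leave alone. Origin: underside, near its middle.
- spanner: Open-ended steel spanner lying along its x, 160 mm long, loose; leave alone. Origin: underside, near its middle.
There are look-alikes about, which are no part of the job. What is shaped like the socket_b but green or turquoise is not meant.

How it is judged:
At the end, for the whole second after the job is handed in: The socket that fits is held by the fingers (more than 2 N), at rest, upright within 0.08 rad, centred on the nut within 4 mm and its mouth within 3 mm of the washer; the other two sockets stand upright (within 0.1 rad) and still on the desk itself (underside within 4 mm of it) (((z of socket_a in the frame of nut_seat between -0.003 and 0.003 m and horizontal distance between socket_a and nut_seat below 0.004 m and angle between socket_a's own z axis and vertical below 0.08 rad and contact force between the fingers and socket_a above 2 N and linear speed of each of socket_a, socket_b, socket_c below 0.02 m/s and height (world z) of socket_b between -0.004 and 0.004 m and angle between each of socket_b, socket_c's own z axis and vertical below 0.1 rad and height (world z) of socket_c between -0.004 and 0.004 m) or (z of socket_b in the frame of nut_seat between -0.003 and 0.003 m and horizontal distance between socket_b and nut_seat below 0.004 m and angle between socket_b's own z axis and vertical below 0.08 rad and contact force between the fingers and socket_b above 2 N and linear speed of each of socket_b, socket_a, socket_c below 0.02 m/s and height (world z) of socket_a between -0.004 and 0.004 m and angle between each of socket_a, socket_c's own z axis and vertical below 0.1 rad and height (world z) of socket_c between -0.004 and 0.004 m) or (z of socket_c in the frame of nut_seat between -0.003 and 0.003 m and horizontal distance between socket_c and nut_seat below 0.004 m and angle between socket_c's own z axis and vertical below 0.08 rad and contact force between the fingers and socket_c above 2 N and linear speed of each of socket_c, socket_a, socket_b below 0.02 m/s and height (world z) of socket_a between -0.004 and 0.004 m and angle between each of socket_a, socket_b's own z axis and vertical below 0.1 rad and height (world z) of socket_b between -0.004 and 0.004 m))); the arm keeps its last pose, push and grip.
It fails at once if an art thing or the spanner is moved by more than 30 mm (distance of any of ink_blue, ink_red, water_jar, paint_tin, palette_dish, brush, spanner from where it was at the start of the episode above 0.03 m).
It also fails if it takes over 72 s, if anything falls off the work surface, if the arm or the gripper's body presses on something with over 40 N, if the wrist force passes 120 N, or if a joint passes its speed limit or range.

## Working session

There is one attempt and no reset: what is moved stays moved. The work goes in short steps, Python scripts to look and compute and a tool call to move; the robot and the scene stay as the last step left them, time stands still between calls to the robot, and variables do not carry over. Pictures are saved under pics/ and viewed, at most 10 in all, crops included, and the job is handed in when it is done.

Besides the shell and the picture viewer there is one more tool, called after ">>>" in YAML: its name, and indented under it one key for each argument. jog_arm: Moves the arm, as the interface text tells. Its arguments: {"type":"object","properties":{"increments":{"type":"array"},"squeeze":{"type":"number"}},"required":["increments"]}

```bash
mkdir -p pics
cat > h.py <<'E'
import numpy as np, cv2
from cell import robot
def save(cam,name):
    im=robot.capture(cam); cv2.imwrite(f'pics/{name}.png',im[:,:,::-1]); return im
def px2w(info,u,v,z):
    R=cv2.Rodrigues(np.array(info['rvec'],float))[0]; t=np.array(info['tvec'],float)
    d=R.T@np.array([(u-info['cx'])/info['fx'],(v-info['cy'])/info['fy'],1]); c=-R.T@t
    return c+d*(z-c[2])/d[2]
def w2px(info,p):
    R=cv2.Rodrigues(np.array(info['rvec'],float))[0]; q=R@np.array(p)+np.array(info['tvec'],float)
    return info['fx']*q[0]/q[2]+info['cx'],info['fy']*q[1]/q[2]+info['cy']
E
python3 - <<'E'
from h import *
a=save('top','top0'); b=save('scene','sc0')
cv2.imwrite('pics/top0b.png',cv2.resize(a[:,:,::-1],(800,600),interpolation=cv2.INTER_CUBIC))
for c in('top','scene','wrist'): print(c,robot.camera_info(c))
print(robot.get_obs())
E
```

```text
top {'fx': 432.0835926932999, 'fy': 432.0835926932999, 'cx': 280.6164206798805, 'cy': 204.74987090182105, 'rvec': array([ 2.10233248, -2.16994097,  0.12870505]), 'tvec': array([0.11200326, 0.56514251, 0.8825838 ])}
scene {'fx': 385.45082227054934, 'fy': 385.45082227054934, 'cx': 278.7171008175903, 'cy': 203.06342762388599, 'rvec': array([ 2.093836  ,  1.56338147, -0.47352165]), 'tvec': array([-0.22686641, -0.40871193,  1.08016691])}
wrist {'fx': 308.3067566272515, 'fy': 308.3067566272515, 'cx': 276.41092257842774, 'cy': 213.11551668681471, 'rvec': array([-2.41155994,  1.51418198,  0.25787221]), 'tvec': array([-0.67270546, -0.0432859 ,  0.38107087])}
{'t': 0.1, 'joints': array([ 1.01386718,  0.47772228,  0.02234653,  1.55634483, -0.01149111,
        1.10930216, -0.08310879]), 'dq': array([ 7.70992055e-04, -1.72847231e-03,  1.26761675e-05, -2.86231717e-03,
       -1.57912582e-03,  6.04614478e-04,  8.04349867e-05]), 'effort': array([ 4.81521172e-03, -5.97752774e+01,  1.61371708e+00, -2.81950629e+01,
        1.27214834e-02,  5.08261626e-03, -1.60091247e-05]), 'ee_pos': array([ 0.29265397, -0.60768865,  0.24142303]), 'tool_rot': array([-3.06127786e+00, -6.98784386e-01,  7.72598344e-04]), 'force': array([-0.25031459,  0.56946926, -0.84554738]), 'moment': array([0.02568268, 0.00837687, 0.03726501]), 'grasp_force': 0.0, 'grip_width': 1.0029096882336588}
```

View pics/top0b.png

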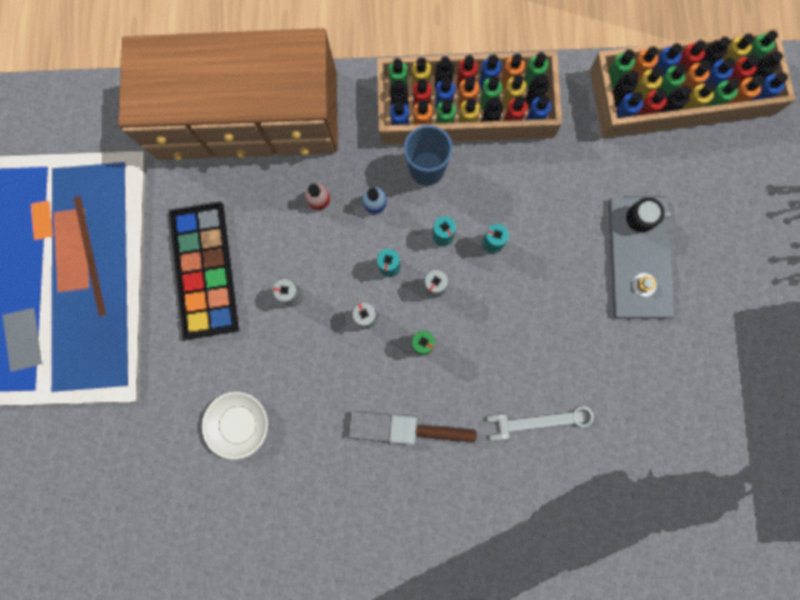

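View pics/sc0.png

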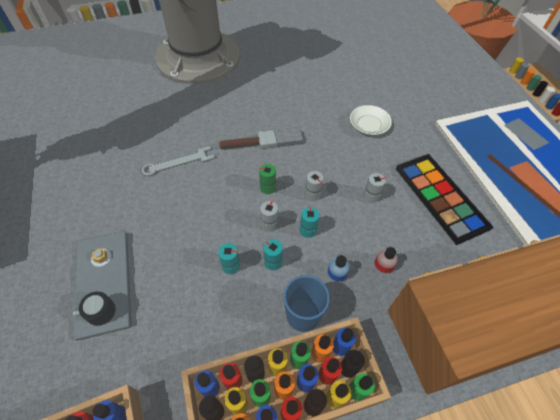

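The top view shows three grey sockets at (284,290), (364,314) and (436,282). The look-alikes are turquoise at (388,262), (444,230) and (497,237), and green at (423,342). The nut is at (645,285) on the foot plate, with the black receiver at (647,214). Only the grey ones fit the description, so I'll confirm them in an enlarged crop.

Run:
```python
from h import *
a=cv2.imread('pics/top0.png')
def cr(x,y,w,h,s):return cv2.resize(a[y:y+h,x:x+w],None,fx=s,fy=s,interpolation=cv2.INTER_CUBIC)
L=[cr(x,y,40,40,10)[:,:400] for x,y in((180,184),(235,200),(285,178))]
L=[cr(x,y,33,37,8) for x,y in((183,185),(239,202),(289,179))]
top=np.hstack(L); n=cr(425,132,50,95,6)[:, :]
n=cv2.rotate(n,cv2.ROTATE_90_CLOCKWISE)
n=n[:, :570]
W=max(top.shape[1],n.shape[1]); p=lambda i:cv2.copyMakeBorder(i,0,0,0,W-i.shape[1],0)
o=np.vstack([p(top),p(n)]);print(o.shape,top.shape,n.shape);cv2.imwrite('pics/crop1.png',o)
I=robot.camera_info('top')
for n_,u,v,z in (('s1',284,290,.06),('s2',364,314,.06),('s3',436,282,.06),('nut',645,284,.033),('recv',648,214,.05)):
  print(n_,px2w(I,u*.7,v*.7,z).round(4))
for c in((612,198),(664,196),(672,317),(614,318)):print(px2w(I,c[0]*.7,c[1]*.7,.014).round(4))
```

```text
(596, 792, 3) (296, 792, 3) (300, 570, 3)
s1 [0.5753 0.266  0.06  ]
s2 [0.5358 0.1486 0.06  ]
s3 [0.5796 0.0416 0.06  ]
nut [ 0.5703 -0.2722  0.033 ]
recv [ 0.6735 -0.2794  0.05  ]
[ 0.7106 -0.2399  0.014 ]
[ 0.7108 -0.3207  0.014 ]
[ 0.5211 -0.3156  0.014 ]
[ 0.5224 -0.2282  0.014 ]
```

View pics/crop1.png

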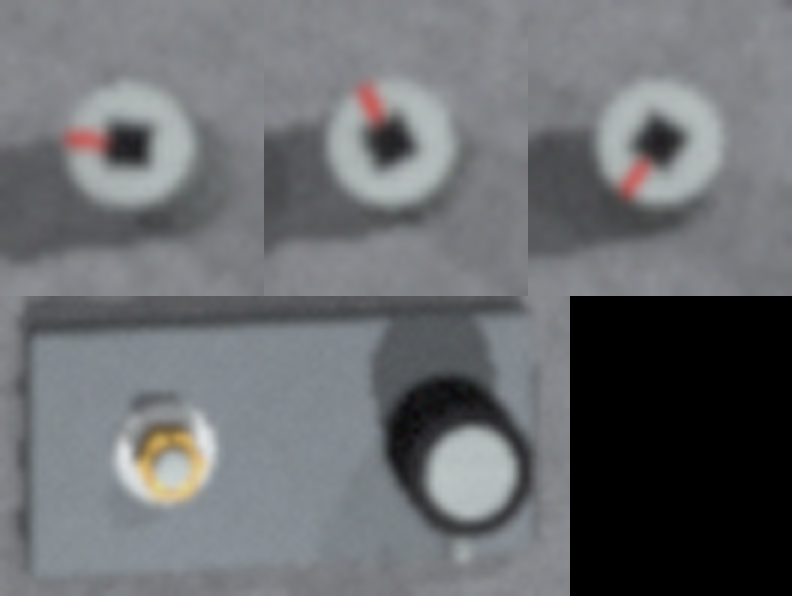

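The crop confirms three plain grey-white sockets with black drive squares and red marks. The marks point left, up-left and down-left, and the nut is brass on a white washer. I'll hover over the nut for a wrist view and measure more closely there.

>>> jog_arm:
  increments: [0.026,0.032,0,0,0,0.065,0.06,0.028,0.034,0,0,0,0.068,0.06,0.028,0.034,0,0,0,0.068,0.06,0.028,0.034,0,0,0,0.068,0.06,0.028,0.034,0,0,0,0.068,0.06,0.028,0.034,0,0,0,0.068,0.06,0.028,0.034,0,0,0,0.068,0.06,0.028,0.034,0,0,0,0.068,0.06,0.028,0.034,0,0,0,0.068,0.06,0.027,0.032,0,0,0,0.068,0.06,0,0,0,0,0,0,0.06]
  squeeze: 40

```text
t: 1.48
ee_pos: [0.5722, -0.2675, 0.2419]
tool_rot: [-2.649, -1.685, -0.003]
force: [-0.2, -1.1, -0.1]
grip_width: 0.701
grasp_force: 0.0
```

Run:
```python
from h import *
from scipy.spatial.transform import Rotation as Ro
o=robot.get_obs(); I=robot.camera_info('wrist'); im=save('wrist','w_nut')
cv2.imwrite('pics/w_nut_b.png',cv2.resize(im[:,:,::-1],(800,600),interpolation=cv2.INTER_CUBIC))
R=Ro.from_rotvec(o['tool_rot']).as_matrix();print(o['ee_pos'],R.round(4),o['joints'].round(3))
Rc=cv2.Rodrigues(I['rvec'])[0];c=-Rc.T@I['tvec'];print('cam in tool',R.T@(c-o['ee_pos']),'axes',(R.T@Rc.T).round(3))
print('px under tcp z.03,0.06',w2px(I,[*o['ee_pos'][:2],.033]),w2px(I,[*o['ee_pos'][:2],.06]))
T=robot.camera_info('top')
S={'s1':(198.8,202.7,-60,-7,.06),'s2':(254.3,219.4,-25,-58,.06),'s3':(305.1,196.8,-35,49,.06)}
for k,(u,v,du,dv,z) in S.items():
  p=px2w(T,u,v,z);q=px2w(T,u+du/8,v+dv/8,z)-p;print(k,p.round(4),np.degrees(np.arctan2(q[1],q[0])))
print('stud',px2w(T,452.9,197.6,.033),'washer',px2w(T,450.8,198.9,.016))
f=lambda X,Y:px2w(T,425+(Y+.5)/6-.5,132+(569-X+.5)/6-.5,.014)
for a,b in(((35,34),(525,16)),((35,279),(525,259))):
  d=f(*b)-f(*a);print('foot yaw',np.degrees(np.arctan2(d[1],d[0])))
```

```text
[ 0.57219591 -0.26745559  0.24185818] [[ 4.238e-01  9.058e-01  6.000e-04]
 [ 9.058e-01 -4.238e-01  2.600e-03]
 [ 2.600e-03 -6.000e-04 -1.000e+00]] [ 0.526  0.42  -0.25   1.651  0.112  1.085 -0.193]
cam in tool [ 0.08558047 -0.00122587 -0.13168633] axes [[ 0.    -0.944 -0.329]
 [ 1.     0.     0.   ]
 [-0.    -0.329  0.944]]
px under tcp z.03,0.06 (np.float64(277.55782938383965), np.float64(186.19875169167037)) (np.float64(277.6347870711252), np.float64(192.4487651159566))
s1 [0.5759 0.266  0.06  ] 81.40686805985354
s2 [0.5367 0.1496 0.06  ] 21.928087937077116
s3 [0.5809 0.0418 0.06  ] 142.7447827529007
stud [ 0.57280145 -0.27543222  0.033     ] washer [ 0.57260481 -0.27709905  0.016     ]
foot yaw -2.435631714314584
foot yaw -2.966519470554743
```

View pics/w_nut_b.png

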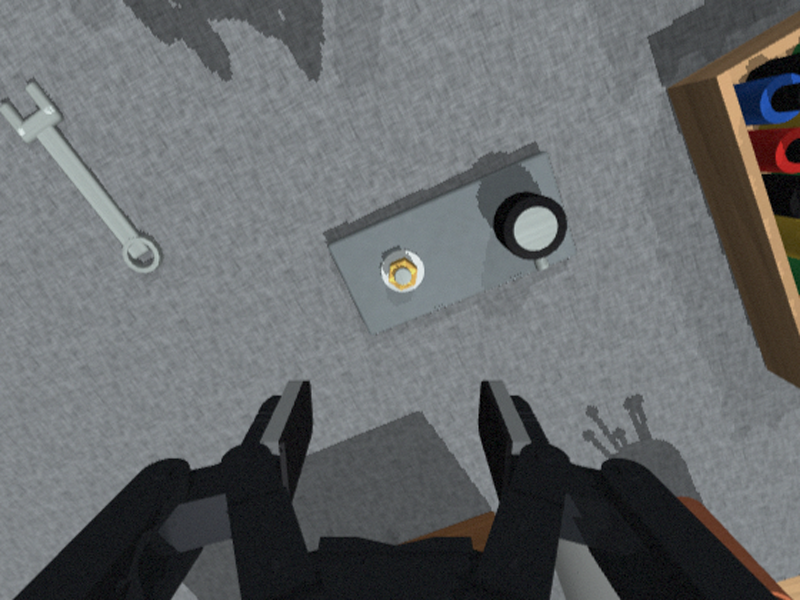

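The wrist view shows the foot plate with the brass nut at (402,275), its washer at (402,270) and the receiver at (535,228). Next I'll fit the washer, the stud and the plate edges.

Run:
```python
from h import *
I=robot.camera_info('wrist')
im=cv2.imread('pics/w_nut.png'); x0,y0=258,165; c=im[y0:y0+50,x0:x0+50]
h=cv2.cvtColor(c,cv2.COLOR_BGR2HSV)
br=((h[...,0]>12)&(h[...,0]<35)&(h[...,1]>90)).astype(np.uint8)
f=cv2.findContours(br,0,1)[0];hu=cv2.convexHull(max(f,key=cv2.contourArea));m=cv2.moments(hu)
bx=(m['m10']/m['m00']+x0,m['m01']/m['m00']+y0);print('brass hull',bx,cv2.boundingRect(hu),px2w(I,*bx,.029))
wh=((c.min(2)>185)|(br>0)).astype(np.uint8);f=cv2.findContours(wh,0,1)[0];hu=cv2.convexHull(max(f,key=cv2.contourArea))
e=cv2.fitEllipse(hu);print('washer',e,px2w(I,e[0][0]+x0,e[0][1]+y0,.016))
print('reads',px2w(I,281.2,193.2,.033),px2w(I,281.2,188.8,.016))
g=lambda a:px2w(I,a[0]*.7-.15,a[1]*.7-.15,.014)
for a,b in(((329,243),(545,152)),((375,335),(572,260))):
  d=g(b)-g(a);print(np.degrees(np.arctan2(d[1],d[0])))
d=g((375,335))-g((329,243));print(np.degrees(np.arctan2(d[1],d[0]))+90)
cv2.imwrite('pics/z1.png',cv2.resize(c,(600,600),interpolation=cv2.INTER_CUBIC))
```

```text
brass hull (281.55939298796443, 191.28100470957614) (14, 15, 20, 23) [ 0.57152657 -0.27889281  0.029     ]
washer ((23.635398864746094, 24.439050674438477), (27.638652801513672, 29.542980194091797), 86.82405090332031) [ 0.57126336 -0.28013037  0.016     ]
reads [ 0.5705996  -0.27976895  0.033     ] [ 0.57112533 -0.27919462  0.016     ]
-2.6686449118820343
-2.9611972432248956
-1.2443193369369254
```

View pics/z1.png

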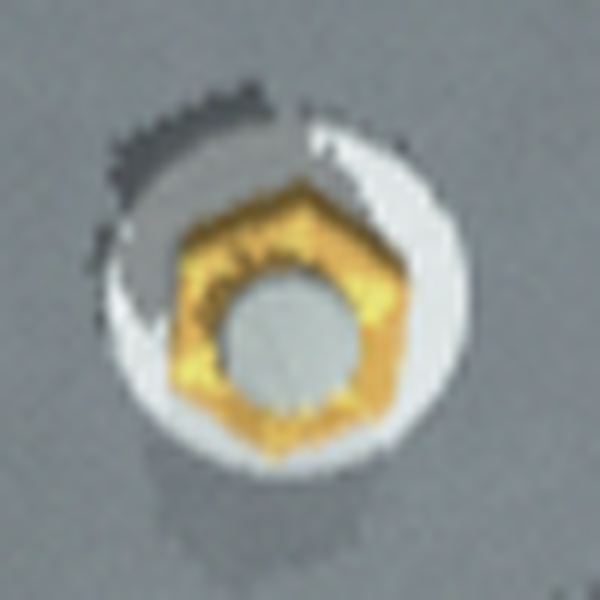

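The zoom shows the washer centre at (287,297) and the stud centre at (290,341), which puts the nut near (0.571, -0.280) at a yaw of about -2.7°. I'll hover over socket 3 with the camera 27 mm higher, so the socket top can be compared directly with the stud top.

>>> jog_arm:
  increments: [0,0.03,0.004,0,0,0.05,0.06,0.0005,0.04,0.004,0,0,0.055,0.06,0.0005,0.042,0.004,0,0,0.056,0.06,0.0005,0.042,0.004,0,0,0.056,0.06,0.0005,0.042,0.004,0,0,0.056,0.06,0.0005,0.042,0.004,0,0,0.056,0.06,0.0005,0.042,0.003,0,0,0.056,0.06,0,0.0375,0,0,0,0.0525,0.06,0,0,0,0,0,0,0.06,0,0,0,0,0,0,0.06]

```text
t: 2.78
ee_pos: [0.5725, 0.0442, 0.2692]
tool_rot: [2.231, 2.211, -0.001]
force: [0.3, -0.3, -0.6]
grip_width: 0.701
grasp_force: 0.0
```

```bash
cat >> h.py <<'E'
from scipy.spatial.transform import Rotation as Ro
def sock(name,half=40,zoom=15):
    o=robot.get_obs(); I=robot.camera_info('wrist'); im=save('wrist',name)[:,:,::-1]
    c=(281.7,193.0); x0,y0=int(c[0])-half//2-10,int(c[1])-half//2-10; s=half+20
    k=np.ascontiguousarray(im[y0:y0+s,x0:x0+s])
    cv2.imwrite(f'pics/{name}_z.png',cv2.resize(k,(600,600),interpolation=cv2.INTER_CUBIC))
    print('crop',x0,y0,600/s); R=Ro.from_rotvec(o['tool_rot']).as_matrix()
    print(o['ee_pos'].round(4),'tooly yaw',np.degrees(np.arctan2(R[1,1],R[0,1])))
    h=cv2.cvtColor(k,cv2.COLOR_BGR2HSV).astype(int)
    red=((h[...,0]<8)|(h[...,0]>172))&(h[...,1]>110); v,u=np.nonzero(red); r=(u.mean()+x0,v.mean()+y0)
    dk=(h[...,2]<60).astype(np.uint8); n,l,st,ce=cv2.connectedComponentsWithStats(dk)
    for i in range(1,n):
        if st[i,4]>15:
            b=ce[i]+[x0,y0]; p=px2w(I,*b,.06); q=px2w(I,*r,.06); d=q-p
            print('black',b.round(2),st[i,2:],p.round(4),'red',np.round(r,2),'yaw',np.degrees(np.arctan2(d[1],d[0])).round(2),'r',np.hypot(*d[:2]))
            t=R.T@(p-o['ee_pos']); print(' in tool',t.round(4))
E
python3 -c "
from h import *
sock('w_s3')"
```

```text
crop 251 163 10.0
[0.5725 0.0442 0.2692] tooly yaw -0.49553904277791305
black [285.68 187.24] [13 13 94] [0.5822 0.0425 0.06  ] red [277.46 181.62] yaw 144.53 r 0.011420354638021565
 in tool [-0.0014  0.0098  0.2092]
```

View pics/w_s3_z.png

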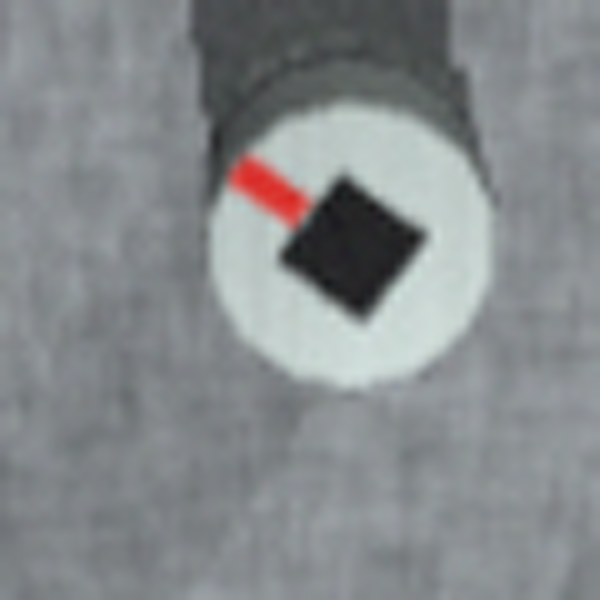

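The zoom shows socket 3's disk centre at (351,244), the black square agreeing, and the red mark up-left, giving a yaw of 144.5°. I'll go down and grip it.

>>> jog_arm:
  increments: [0.005,-0.001,0,0,0,0,0.06,0.005,-0.0007,-0.02,0,0,0,0.06,0,0,-0.035,0,0,0,0.06,0,0,-0.04,0,0,0,0.06,0,0,-0.04,0,0,0,0.06,0,0,-0.04,0,0,0,0.06,0,0,-0.03,0,0,0,0.06,0,0,-0.02,0,0,0,0.06,0,0,0,0,0,0,0.06,0,0,0,0,0,0,0.06]

```text
t: 4.08
ee_pos: [0.5837, 0.0438, 0.0451]
tool_rot: [2.229, 2.212, 0.002]
force: [0.2, 0.5, 0.6]
grip_width: 0.702
grasp_force: 0.0
```

>>> jog_arm:
  increments: [-0.0015,-0.0013,-0.004,0,0,0,0.06,0,0,-0.004,0,0,0,0.06,0,0,0,0,0,0,0.02,0,0,0,0,0,0,0.02,0,0,0,0,0,0,0.02,0,0,0,0,0,0,0.02,0,0,0,0,0,0,0.02,0,0,0,0,0,0,0.02]
  squeeze: 50

```text
t: 5.08
ee_pos: [0.5815, 0.0423, 0.0366]
tool_rot: [2.23, 2.213, 0.0]
force: [-1.0, -0.6, 5.5]
grip_width: 0.383
grasp_force: 49.5
```

Run:
```python
from h import *
o=robot.get_obs();print(o['ee_pos'],o['force'],o['moment'],o['joints'].round(2));R=Ro.from_rotvec(o['tool_rot']).as_matrix();print(np.degrees(np.arctan2(R[1,1],R[0,1])),R[:,2])
```

```text
[0.58153355 0.04231663 0.03660788] [-0.98897829 -0.58426147  5.50016503] [-0.06106335  0.37388615 -0.01476916] [ 0.1   0.62 -0.37  1.9   0.34  0.68 -0.48]
-0.4329472225983587 [ 3.51131550e-04 -8.20328581e-05 -9.99999935e-01]
```

>>> jog_arm:
  increments: [0,0,0.02,0,0,0,0.02,0,0,0.03,0,0,0,0.02,0,-0.01,0.01,0,0,0,0.02,-0.0012,-0.04,0,0,0,-0.06,0.02,-0.0015,-0.045,0,0,0,-0.069,0.02,-0.0015,-0.045,0,0,0,-0.069,0.02,-0.0015,-0.045,0,0,0,-0.069,0.02,-0.0015,-0.045,0,0,0,-0.069,0.02,-0.0015,-0.045,0,0,0,-0.069,0.02,-0.0015,-0.037,0,0,0,-0.07,0.02,0,-0.01,0,0,0,0,0.02,0,0,0,0,0,0,0.02]

```text
t: 6.58
ee_pos: [0.5705, -0.2802, 0.096]
tool_rot: [-2.688, -1.625, 0.001]
force: [-0.2, 0.7, -3.0]
grip_width: 0.38
grasp_force: 50.0
```

```bash
cat > st.py <<'E'
from h import *
o=robot.get_obs();R=Ro.from_rotvec(o['tool_rot']).as_matrix();print(o['ee_pos'].round(4),o['force'].round(1),o['moment'].round(2),'yaw',np.degrees(np.arctan2(R[1,1],R[0,1])).round(2),R[:,2].round(4),o['grasp_force'])
E
python3 - <<'E'
from st import *
im=save('wrist','held3')
cv2.imwrite('pics/held3b.png',cv2.resize(im[130:420,130:430,::-1],None,fx=2,fy=2,interpolation=cv2.INTER_CUBIC))
E
```

```text
[ 0.5705 -0.2802  0.096 ] [-0.2  0.7 -3. ] [ 0.08  0.02 -0.02] yaw -27.69 [-6.e-04  3.e-04 -1.e+00] 49.98093545436859
```

View pics/held3b.png

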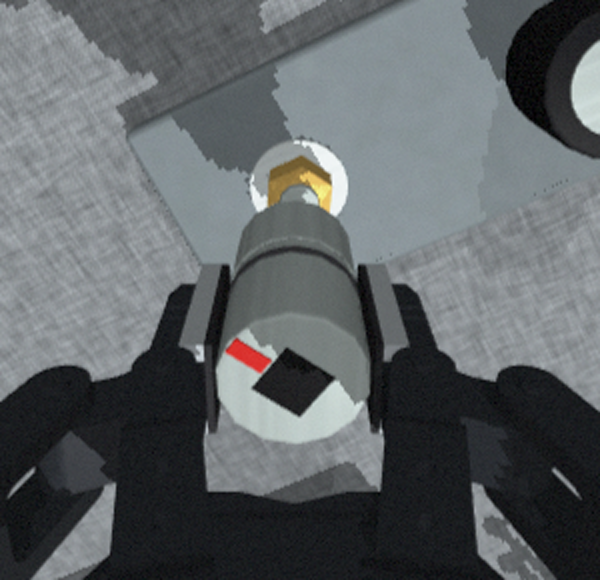

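The held view shows the socket top at (293,377), gripped straight, with the nut at (300,185) just ahead. Both are visible, so I can check the alignment directly.

Run:
```python
from st import *
I=robot.camera_info('wrist'); g=lambda u,v,z:px2w(I,130+(u+.5)/2-.5,130+(v+.5)/2-.5,z)
R2=R[:2,:2].T
A=g(293,377,.1194);print('socktop',A,'tool',R.T@(A-o['ee_pos']))
for u,v,z in((298.5,185,.016),(300,170,.029),(299,196,.033)):
  B=g(u,v,z);print(B,'err tool',(R.T@(B-A))[:2].round(4))
for p in((.5713,-.2796,.016),):
  print([(w-130)*2 for w in w2px(I,p)])
# washer circle projected around est, outline extents
for c in((.5713,-.2796),):
  P=np.array([w2px(I,(c[0]+.018*np.cos(a),c[1]+.018*np.sin(a),.016)) for a in np.linspace(0,6.28,60)]);P=(P-130)*2;print(P.min(0),P.max(0))
```

```text
[ 0.571  -0.2787  0.096 ] [-0.   0.8 -1.7] [ 0.01 -0.   -0.01] yaw -27.58 [-4.0e-04  1.1e-03 -1.0e+00] 49.98747110366821
socktop [ 0.57025184 -0.27729492  0.1194    ] tool [ 0.00089364 -0.00130611 -0.02339039]
[ 0.57375577 -0.27464273  0.016     ] err tool [0.0039 0.002 ]
[ 0.57893014 -0.26557648  0.029     ] err tool [0.0143 0.0023]
[ 0.57493732 -0.27247225  0.033     ] err tool [0.0064 0.002 ]
[np.float64(298.27385058233006), np.float64(198.46847057252728)]
[249.65894645 152.18981922] [346.90246817 242.41523717]
```

Settling after the capture accounts for the disagreement. With that corrected, every estimate puts the nut at about (0.573, -0.276), and the TCP target for the held socket is about (0.5743, -0.2770). I'll move there and lower.

>>> jog_arm:
  increments: [0.0033,0.0017,-0.01,0,0,0,0.02,0,0,-0.012,0,0,0,0.02,0,0,0,0,0,0,0.02,0,0,0,0,0,0,0.02,0,0,0,0,0,0,0.02]

```text
t: 7.25
ee_pos: [0.5747, -0.2781, 0.0746]
tool_rot: [2.687, 1.626, 0.0]
force: [-0.1, -0.6, -1.4]
grip_width: 0.38
grasp_force: 50.0
```

```bash
python3 st.py
```

```text
[ 0.5747 -0.2781  0.0746] [-0.1 -0.6 -1.4] [0.01 0.01 0.02] yaw -27.65 [ 6.e-04 -3.e-04 -1.e+00] 50.01929461956024
```

>>> jog_arm:
  increments: [-0.0004,0.0011,0,0,0,0,0.02,0,0,-0.003,0,0,0,0.02,0,0,-0.003,0,0,0,0.02,0,0,-0.003,0,0,0,0.02,0,0,-0.003,0,0,0,0.02,0,0,0,0,0,0,0.02,0,0,0,0,0,0,0.02]

```text
t: 8.12
ee_pos: [0.5742, -0.2769, 0.0623]
tool_rot: [2.688, 1.626, 0.0]
force: [-0.4, 0.9, -2.1]
grip_width: 0.381
grasp_force: 50.0
```

```bash
python3 st.py
```

```text
[ 0.5742 -0.2769  0.0623] [-0.4  0.9 -2.1] [-0.02 -0.03  0.02] yaw -27.65 [ 1.e-04  0.e+00 -1.e+00] 50.01929819583893
```

It has no contact force 3 mm below the nut's top, so it seems to be entering. I'll continue down.

>>> jog_arm:
  increments: [0,0,-0.003,0,0,0,0.02,0,0,-0.003,0,0,0,0.02,0,0,-0.003,0,0,0,0.02,0,0,0,0,0,0,0.02,0,0,0,0,0,0,0.02]

```text
t: 8.75
ee_pos: [0.5741, -0.2769, 0.0533]
tool_rot: [-2.688, -1.626, 0.0]
force: [-0.0, -0.2, -2.0]
grip_width: 0.384
grasp_force: 50.3
```

```bash
python3 st.py
```

```text
[ 0.5741 -0.2769  0.0533] [-0.  -0.2 -2. ] [0.02 0.01 0.04] yaw -27.65 [-1.e-04  0.e+00 -1.e+00] 50.2659809589386
```

>>> jog_arm:
  increments: [0,0,-0.001,0,0,0,0.02,0,0,-0.0005,0,0,0,0.02,0,0,0,0,0,0,0.02,0,0,0,0,0,0,0.02,0,0,0,0,0,0,0.02]

```text
t: 9.38
ee_pos: [0.5743, -0.2769, 0.0526]
tool_rot: [2.688, 1.626, 0.0]
force: [-2.3, 0.2, 4.4]
grip_width: 0.386
grasp_force: 50.9
```

Run:
```python
from st import *
im=save('wrist','fin'); s=save('scene','fin_s')
a=cv2.resize(im[130:420,130:430,::-1],(414,400)); b=cv2.resize(s[220:290,60:140,::-1],(386,338),interpolation=cv2.INTER_CUBIC)
b=cv2.copyMakeBorder(b,0,62,0,0,0);cv2.imwrite('pics/finb.png',np.hstack([a,b]))
T=robot.camera_info('top');robot.capture('top') is None
```

```text
[ 0.5743 -0.2769  0.0526] [-2.3  0.2  4.4] [ 0.27  0.54 -0.01] yaw -27.65 [ 3.e-04 -3.e-04 -1.e+00] 50.94448685646057
```

View pics/finb.png

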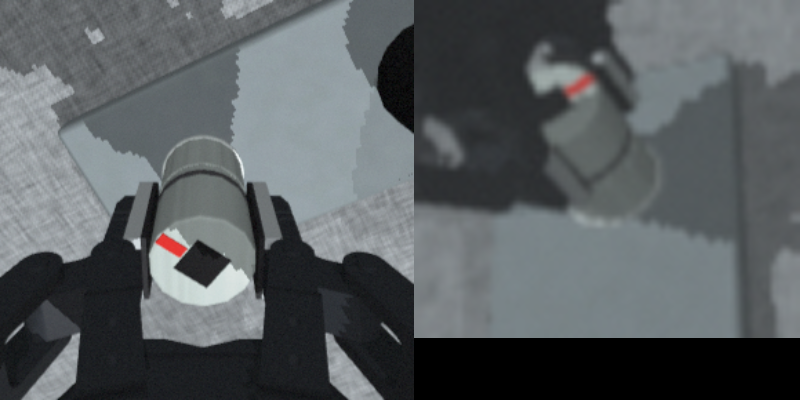

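The view shows the socket upright in the fingers with its mouth down inside the washer rim. Contact came at exactly 16 mm above desk height, so it is home, and the other two sockets were never touched.

```bash
python3 -c "
from cell import robot
print(robot.finish_job())"
```

```text
the job is handed in; nothing more can be done
None
```

I handed the job in with the first socket I tried (the grey one nearest the foot, at about (0.58, 0.04)) fully home on the nut, mouth on the washer and gripped at about 50 N; the other two sockets and the art things were not touched, and no verdict came back.

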